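# Slide the lapping plate into the rack bay that fits its thickness

### The job

Put the loose grey lapping plate away: keeping it flat on the worktop, slide it between the two lipped rails of the rack bay whose slot is just high enough for it (of the other two bays one is too low and one far too high), until it is fully home against the back stop of that bay. Do not lift or tip the plate, and do not shift the brush, syringe, pliers, tweezers or rough stone lying around.

Things in the scene. Friction and masses are not known exactly. Their poses are not given: they have to be found in the camera images.
- plate_center (a point): centre of the loose lapping plate: flat grey metal, 100 mm long (its x), 76 mm wide (its y), 15 mm thick, dark grooved upper face, 0.25 to 0.5 kg, lying flat in front of the rack; the point is 7.5 mm above the worktop, z up. Either end may go in first, long side along the bay. A push of a few newtons slides it on the worktop.
- rack: wooden back board of the rack, 350 mm wide, 12 mm thick, 48 mm high, fixed on the worktop; origin at the centre of its underside. The three bays stand before it side by side, 112 mm apart, in any order, all facing the robot.
- bay_mid: fixed bay with the middle slot, 18 mm high (worktop to underside of lips; 24 mm in all): the right one. Its floor is the worktop; cheeks 84 mm apart; 6 mm thick lips over the plate's long edges, 56 mm gap between them; back stop. Origin on the worktop at the plan centre of a plate fully home; x points into the bay, y left, z up. Along x: stop face at +50 mm, lips and cheeks begin at -30 mm.
- bay_mouth (a point): point on the worktop at the front of bay_mid, 58 mm before its origin, on its centre line, axes as bay_mid: here its flared side guides (14 mm high) stand about 106 mm apart; they narrow to the 84 mm channel 28 mm further in. The other bays have the same guides (9 mm high at bay_low). A plate fully home stands out 20 mm in front of the lips.
- bay_low: the bay with the lowest slot, 9 mm high, 15 mm in all: the plate does not enter. Otherwise like bay_mid, same origin and axes.
- bay_high: the bay with the highest slot, 30 mm high, 36 mm in all: far too loose for the plate. Otherwise like bay_mid, same origin and axes.
- brush_1: bystander: purple scrubbing brush, 30 x 86 x 55 mm, at the front left of the worktop; origin at the centre of its underside
- syringe_1: bystander: yellow and white syringe, 128 mm long, lying at the left of the worktop; origin at the centre of its underside
- pliers: bystander: pliers with red handles, 156 mm long, lying at the right edge of the worktop; origin at the centre of its underside
- tweezers: bystander: steel tweezers, 132 mm long, lying near the front edge; origin at the centre of its underside
- rough_1: bystander: pale rough stone, 42 x 59 x 24 mm, near the front edge; origin at the centre of its underside

How it is judged:
By the outcome, as a careful person would: the job done as asked, in the order asked, and still so for the second after the job is handed in, with the robot touching nothing.
It also fails if it takes over 45 s, if anything falls off the work surface, if the arm or the gripper's body presses on something with over 40 N, if the wrist force passes 120 N, or if a joint passes its speed limit or range.

### The arm

A 6-joint arm with a two-finger parallel gripper is mounted at the origin on a cart in front of the work surface, level with it; the furniture and walls round the work are solid. World frame = base frame: x ahead of the robot, y to its left, z up, the work surface at z = 0. Lengths are in m, angles in rad, forces in N, time in s.
With the tool pointing down it reaches from about 0.275 to 0.75 m from the base axis. Payload 10.2 kg.
Tool frame: the origin (TCP) lies on the centre line of the jaws, within the pads' length; the fingertips stand 22 mm ahead of it and the grasp point (between the pads) lies 3 mm ahead of it; y points along the fingers, x is the direction in which the jaws open and shut, and the axes are right-handed (so a half turn about y gives the same grasp; the last joint's range is limited). The gripper opens to 88 mm and grips with 3 to 60 N. Pads are 18 mm wide; open, the fingers measure 123 mm over their backs; the gripper's body (75 mm by 187 mm) begins 45 mm behind the grasp point.
Start: joints at [-0.223, 0.313, 1.498, -0, 1.331, -0.223], TCP at [0.525, -0, 0.261] pointing down, gripper open.
Joint ranges: [-2.94, 2.94], [-0.97, 2.17], [0.19, 2.56], [-1.23, 4.37], [0.02, 3.11], [-2.88, 2.88]. Speed limits (rad/s): [2.39, 2.39, 3.01, 3.14, 3.14, 3.14].

### API

Orientations are given as a unit quaternion [w, x, y, z].
In Python, from workcell import env, viewer, workorder gives the robot as it stands.
- The arm moves only by the shell command python3 -m inch 'ROWS' [FORCE]. ROWS is JSON, a list of rows, each a list of 7 numbers: the shift along the world's x, y, z in cm, then the turn, a rotation vector about the world's x, y, z in rad, then the opening in per cent of the stroke, from 0 (shut) to 100 (fully open). In form: [[x, y, z, rx, ry, rz, jaw], ...]. A call has 1 to 20 rows; each row shifts and turns the commanded pose from where the row before left it; what a row does not reach is not made up. A row lasts 1/12 s, in which the tool goes at most 41.7 mm and 7.16 degrees, less where a joint would pass 70% of its speed; a pose out of reach is approached as far as the arm can. A call is refused whole if a number of a shift passes 4.17 or a number of a turn 0.125, either way. A call with a gripper value outside its range is refused whole. The fingers move at their own pace and stop on an object; FORCE is the grip in N (left out, the last holds). Time passes only in rows, so rows that do not move let the fingers close. It gives the time, the measured TCP pose, the force and the opening at its end, in the units of the state.
- env.read_state(): the state, without advancing time (a new reading comes with each control period).
- viewer.capture(name): name is "scene" or "side" or "wrist"; returns a dict with "image" (400x640x3 uint8, red, green, blue), "vfov" (degrees; the focal length in pixels is half the picture's height over the tangent of half this angle, whatever the lens; pixels are square), "cx", "cy" (the principal point, pixels), "position" and "rotation" of the camera in the world. Camera axes: x right, y up, looking along -z (the intrinsics and any distortion apply to the point x, -y, -z); pixel columns grow to the right and rows downward; lengths in m; the calibration is good to about 2 mm. A picture is of the moment at which its call begins. There is no depth.
- workorder.hand_in(): hands the job in, once; it reports no verdict.
The state is a dict: "time": time; "joint_pos": joint angles; "dq": joint speeds; "joint_torque": joint torques, N m; "eef_pos": TCP position; "tcp_rot": TCP orientation; "ft_force": force on the tool from outside, world axes, zero at the start; "wrist_torque": the same for the moment, N m; "opening": opening from 0.0 (shut) to 1.0 (fully open).
Only numpy, scipy, OpenCV 4.12 (cv2) and the standard library are available. Lean on these libraries where they do the work, as an engineer would, in place of code of your own. Each camera call takes 0.05 s, during which the arm holds its last target.

## Working session

There is one attempt and no reset: what is moved stays moved. The work goes in short steps, Python scripts to look and compute and a shell command to move; the robot and the scene stay as the last step left them, time stands still between calls to the robot, and variables do not carry over. Pictures are saved under pics/ and viewed, and the job is handed in when it is done.

```bash
mkdir -p pics; ls; cat > h.py <<'E'
import numpy as np, cv2
from workcell import env, viewer, workorder
def snap(n,f):
    c=viewer.capture(n); cv2.imwrite(f'pics/{f}.png',c['image'][:,:,::-1]); 
    import pickle; pickle.dump(c,open(f'pics/{f}.pkl','wb')); return c
def load(f):
    import pickle; return pickle.load(open(f'pics/{f}.pkl','rb'))
def ray(c,u,v,z):
    f=200/np.tan(np.radians(c['vfov'])/2)
    R=np.array(c['rotation']); 
    if R.size==4:
        from scipy.spatial.transform import Rotation as Q; R=Q.from_quat(R,scalar_first=True).as_matrix()
    R=R.reshape(3,3)
    p=np.array([(u-c['cx'])/f,(v-c['cy'])/f])
    if c.get('distortion') is not None: 
        K=np.array([[f,0,c['cx']],[0,f,c['cy']],[0,0,1]]); p=cv2.undistortPoints(np.array([[[u,v]]],float),K,np.array(c['distortion'],float)).ravel()
    d=R@np.array([p[0],-p[1],-1]); o=np.array(c['position']); return o+d*(z-o[2])/d[2]
E
python3 - <<'E'
from h import *
for n in ['scene','side','wrist']:
    c=snap(n,n+'0'); print(n,{k:v for k,v in c.items() if k!='image'})
print(env.read_state())
E
```

```text
pics
scene {'vfov': 54.78556121669572, 'cx': 318.37669105604925, 'cy': 200.40926360153196, 'position': array([ 0.06940531, -0.31054963,  0.69554515]), 'rotation': array([ 0.81087846,  0.29160414, -0.17958218, -0.47454545])}
side {'vfov': 57.4500067357148, 'cx': 321.47614940535453, 'cy': 206.29032420289246, 'position': array([0.3152941 , 0.64352883, 0.60024445]), 'rotation': array([-0.14148563, -0.08104254,  0.42783566,  0.88902788])}
wrist {'vfov': 68.90200955744754, 'cx': 316.72843143266806, 'cy': 200.1704085355582, 'position': array([0.52419817, 0.07916779, 0.38422019]), 'rotation': array([ 9.88126825e-01, -1.53637402e-01,  5.02272564e-04,  8.21449996e-04])}
{'time': 0.15, 'joint_pos': array([-2.23397736e-01,  3.13331899e-01,  1.49823725e+00, -2.29160150e-05,
        1.33104398e+00, -2.23379252e-01]), 'dq': array([-1.82798188e-05, -2.18158571e-04, -2.58632700e-03,  1.23601332e-03,
        1.24860401e-03, -9.17484170e-05]), 'joint_torque': array([ 1.56247002e-03, -4.02303922e+01, -2.52316958e+01,  6.93405792e-02,
        3.44249513e-02, -9.17278635e-05]), 'eef_pos': array([5.24832460e-01, 2.19298657e-05, 2.60296732e-01]), 'tcp_rot': array([ 7.07178944e-01, -7.07034435e-01,  3.58178141e-04,  3.48963738e-04]), 'ft_force': array([ 0.5069327 ,  0.56557386, -0.5444359 ]), 'wrist_torque': array([0.02371264, 0.03174479, 0.01390171]), 'opening': 1.0001942271834963}
```

View pics/scene0.png

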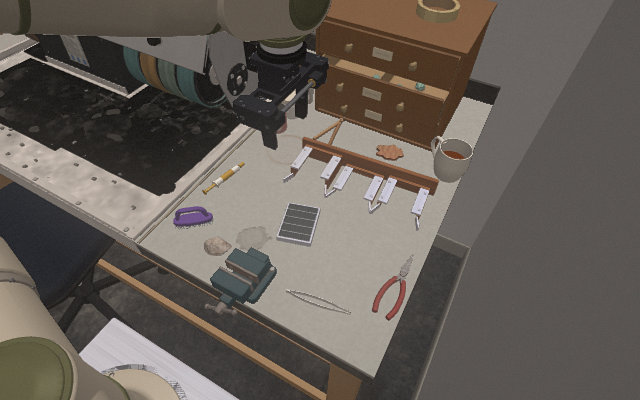

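View pics/side0.png

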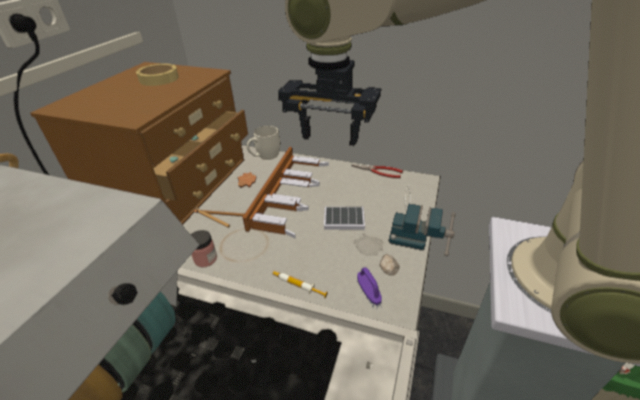

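View pics/wrist0.png

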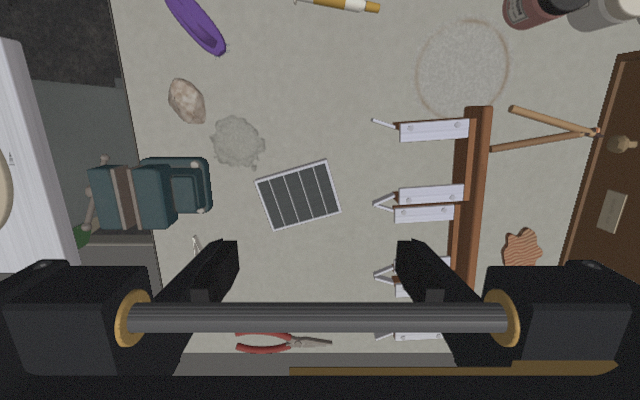

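```bash
python3 - <<'E'
import cv2
a=cv2.imread('pics/scene0.png'); cv2.imwrite('pics/sc1.png',cv2.resize(a[110:260,260:460],None,fx=4,fy=4,interpolation=2))
a=cv2.imread('pics/side0.png'); cv2.imwrite('pics/sd1.png',cv2.resize(a[140:260,230:390],None,fx=5,fy=5,interpolation=2))
a=cv2.imread('pics/wrist0.png'); cv2.imwrite('pics/wr1.png',cv2.resize(a[90:350,240:500],None,fx=2.3,fy=2.3,interpolation=2))
E
```

```text
(no output)
```

View pics/sc1.png

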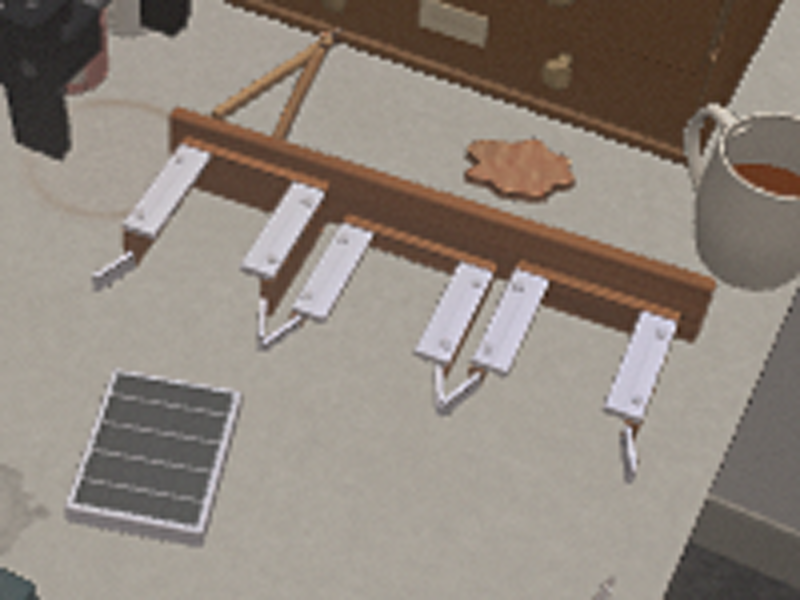

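View pics/sd1.png

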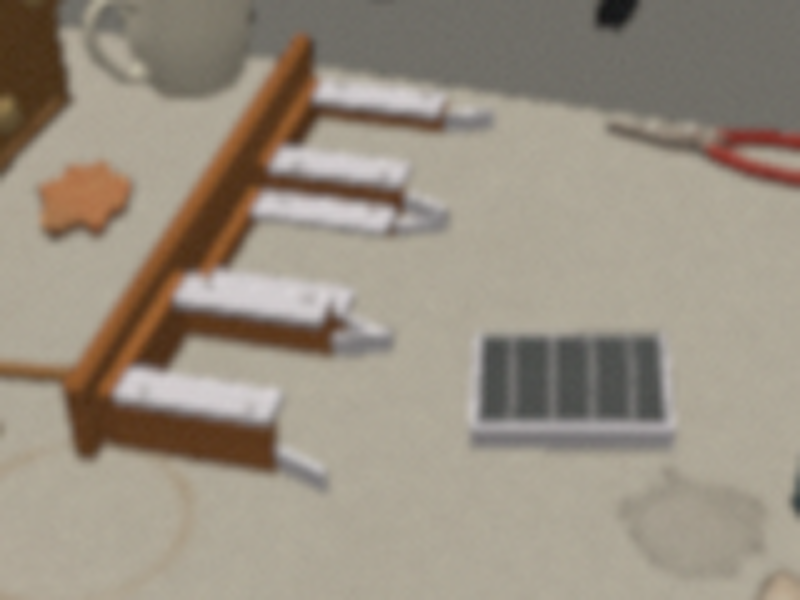

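View pics/wr1.png

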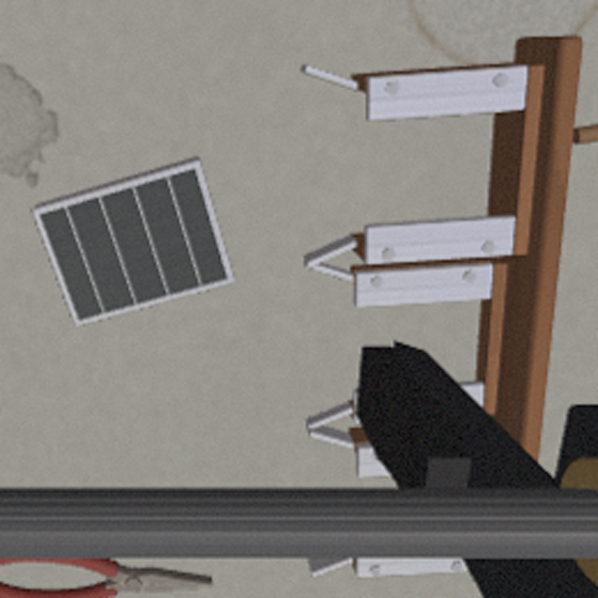

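```bash
python3 - <<'E'
from h import *
c=load('wrist0'); s=load('scene0'); d=load('side0')
W=lambda u,v,z:ray(c,240+u/2.3,90+v/2.3,z)[:2].round(4)
S=lambda u,v,z:ray(s,260+u/4,110+v/4,z)[:2].round(4)
D=lambda u,v,z:ray(d,230+u/5,140+v/5,z)[:2].round(4)
print('plate wrist',[W(*p,.015) for p in[(35,210),(199,158),(233,278),(79,324)]])
print('plate scene',[S(*p,.015) for p in[(116,372),(242,391),(202,532),(68,513)]])
print('plate side',[D(*p,.015) for p in[(478,336),(662,334),(672,430),(472,433)]])
print('rack top L', W(516,38,.048),S(173,110,.048), 'R',S(714,282,.048))
for n,p in dict(LL=[(123,228),(150,238),(210,150),(180,143)],LR=[(243,268),(272,277),(326,186),(297,180)],CL=[(293,310),(322,320),(373,232),(345,222)],CR=[(416,350),(447,362),(493,270),(462,262)],RL=[(472,362),(503,373),(549,280),(520,270)],RR=[(605,408),(640,418),(677,322),(640,312)]).items():
    for z in(.036,.024,.015): 
        q=np.array([S(*a,z) for a in p]); print(n,z,q.tolist(),'len',np.linalg.norm(q[0]-q[3]).round(4),np.linalg.norm(q[1]-q[2]).round(4))
print('guide tips scene z.009/.014: ',[ (S(*p,.014)) for p in[(95,280),(264,345),(444,408),(630,475)]])
for z in(.0,.05,.09): print('vise',z,[ray(c,*p,z)[:2].round(3) for p in[(210,158),(212,213),(90,170)]],[ray(s,*p,z)[:2].round(3) for p in[(275,265),(233,246)]],ray(d,446,210,z)[:2].round(3))
E
```

```text
plate wrist [array([ 0.4437, -0.0128]), array([0.5363, 0.0169]), array([ 0.557 , -0.0535]), array([ 0.4657, -0.0829])]
plate scene [array([0.5343, 0.013 ]), array([ 0.5578, -0.0564]), array([ 0.4637, -0.0841]), array([ 0.439 , -0.0162])]
plate side [array([ 0.5539, -0.0516]), array([ 0.4641, -0.0809]), array([ 0.4418, -0.01  ]), array([0.5332, 0.0207])]
rack top L [0.6858 0.0802] [0.7132 0.0799] R [ 0.7397 -0.2661]
LL 0.036 [[0.6176, 0.0587], [0.6185, 0.0403], [0.7039, 0.0475], [0.7001, 0.0672]] len 0.0829 0.0857
LL 0.024 [[0.6276, 0.0654], [0.6285, 0.0467], [0.7155, 0.0541], [0.7116, 0.0741]] len 0.0844 0.0873
LL 0.015 [[0.6351, 0.0704], [0.636, 0.0514], [0.7241, 0.0589], [0.7202, 0.0793]] len 0.0856 0.0884
LR 0.036 [[0.6245, -0.0199], [0.6266, -0.0381], [0.7111, -0.0308], [0.707, -0.0127]] len 0.0828 0.0848
LR 0.024 [[0.6346, -0.0146], [0.6367, -0.0331], [0.7228, -0.0257], [0.7186, -0.0073]] len 0.0843 0.0864
LR 0.015 [[0.6422, -0.0106], [0.6443, -0.0294], [0.7316, -0.0219], [0.7273, -0.0033]] len 0.0854 0.0876
CL 0.036 [[0.6097, -0.0608], [0.6111, -0.0788], [0.6895, -0.0734], [0.6
[... 1040 characters left out ...]
 len 0.0789 0.0791
RR 0.015 [[0.6485, -0.2403], [0.6514, -0.2599], [0.7314, -0.2548], [0.7281, -0.233]] len 0.0799 0.0802
guide tips scene z.009/.014:  [array([0.59  , 0.0624]), array([ 0.595 , -0.0505]), array([ 0.6041, -0.1609]), array([ 0.6118, -0.2684])]
vise 0.0 [array([0.383, 0.015]), array([ 0.377, -0.062]), array([ 0.22 , -0.001])] [array([ 0.389, -0.042]), array([0.384, 0.061])] [ 0.259 -0.15 ]
vise 0.05 [array([0.401, 0.023]), array([ 0.396, -0.044]), array([0.26 , 0.009])] [array([ 0.366, -0.062]), array([0.361, 0.034])] [ 0.264 -0.084]
vise 0.09 [array([0.416, 0.03 ]), array([ 0.411, -0.029]), array([0.291, 0.017])] [array([ 0.348, -0.077]), array([0.343, 0.013])] [ 0.267 -0.031]
```

```bash
python3 - <<'E'
import cv2
a=cv2.imread('pics/scene0.png'); cv2.imwrite('pics/sc2.png',cv2.resize(a[220:330,190:350],None,fx=5,fy=5,interpolation=2))
E
```

```text
(no output)
```

View pics/sc2.png

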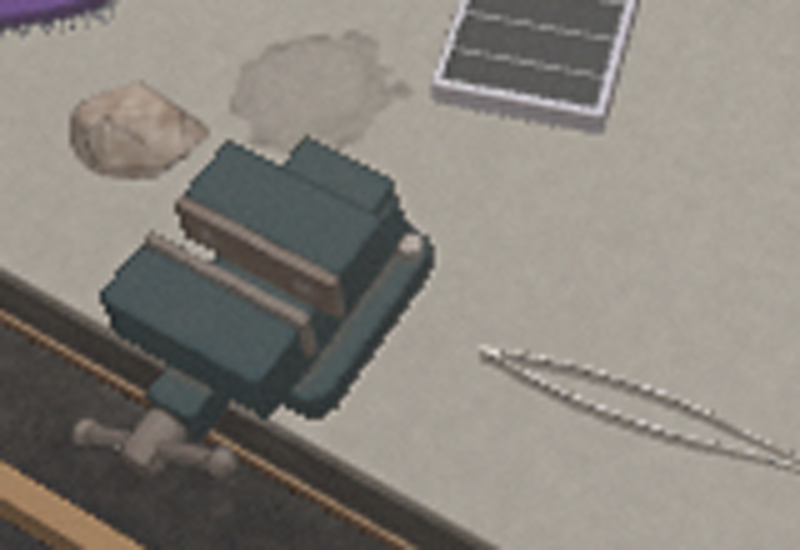

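```bash
python3 - <<'E'
from h import *
c=load('wrist0'); s=load('scene0'); d=load('side0')
print('pliers tip',ray(s,409,255,.005).round(3),ray(c,331,341,.005).round(3),'handle ends',ray(s,376,315,.005).round(3),ray(s,392,319,.005).round(3))
print('tweezers',ray(s,287,292,.004).round(3),ray(s,350,312,.004).round(3))
print('edge right',ray(s,417,235,0).round(3),'front corner',ray(s,373,376,0).round(3))
print('mug front',ray(s,440,178,.0).round(3),ray(s,434,142,.05).round(3))
print('rough',ray(s,217,245,.012).round(3))
b=np.array([.6686,-.2096]);t=np.radians(4.2);R=np.array([[np.cos(t),-np.sin(t)],[np.sin(t),np.cos(t)]])
g=np.array([.4995,-.0335])+20e-3*-np.array([np.cos(np.radians(17.3)),np.sin(np.radians(17.3))]);print('grasp',g)
for x in(-.135,-.115,-.076,-.06): print(x,b+R@[x,0])
E
```

```text
pliers tip [ 0.545 -0.275  0.005] [ 0.547 -0.28   0.005] handle ends [ 0.39  -0.268  0.005] [ 0.397 -0.297  0.005]
tweezers [ 0.348 -0.097  0.004] [ 0.372 -0.222  0.004]
edge right [ 0.606 -0.272  0.   ] front corner [ 0.289 -0.307  0.   ]
mug front [ 0.8   -0.263  0.   ] [ 0.861 -0.215  0.05 ]
rough [0.364 0.085 0.012]
grasp [ 0.48040478 -0.0394475 ]
-0.135 [ 0.53396255 -0.21948716]
-0.115 [ 0.55390884 -0.21802239]
-0.076 [ 0.5928041 -0.2151661]
-0.06 [ 0.60876113 -0.21399429]
```

```bash
python3 -m inch '[[-0.36,-0.345,0,0,0,-0.1154,100],[-0.36,-0.345,0,0,0,-0.1154,100],[-0.36,-0.345,0,0,0,-0.1154,100],[-0.36,-0.345,0,0,0,-0.1154,100],[-0.36,-0.345,0,0,0,-0.1154,100],[-0.36,-0.345,0,0,0,-0.1154,100],[-0.36,-0.345,0,0,0,-0.1154,100],[-0.36,-0.345,0,0,0,-0.1154,100],[-0.36,-0.345,0,0,0,-0.1154,100],[-0.36,-0.345,0,0,0,-0.1154,100],[-0.36,-0.345,0,0,0,-0.1154,100],[0,0,0,0,0,0,100],[0,0,0,0,0,0,100]]'
python3 - <<'E'
from h import *
snap('wrist','wrist1'); print(env.read_state()['eef_pos'],env.read_state()['tcp_rot'])
E
```

```text
time: 1.23
eef_pos: [0.4854, -0.038, 0.2606]
tcp_rot: [0.57, -0.57, 0.418, -0.418]
ft_force: [-0.1, 0.4, -0.3]
opening: 1.003
[ 0.48548632 -0.03787818  0.26064818] [ 0.57013906 -0.57011936  0.41832653 -0.41822037]
```

View pics/wrist1.png

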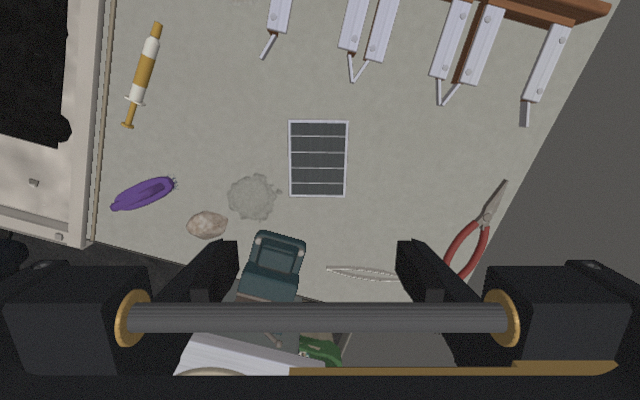

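```bash
python3 - <<'E'
from h import *
a=cv2.imread('pics/wrist1.png'); cv2.imwrite('pics/w1a.png',cv2.resize(a[0:200,420:620],None,fx=3,fy=3,interpolation=2))
cv2.imwrite('pics/w1b.png',cv2.resize(a[100:220,270:370],None,fx=5,fy=5,interpolation=2))
E
```

```text
(no output)
```

View pics/w1a.png

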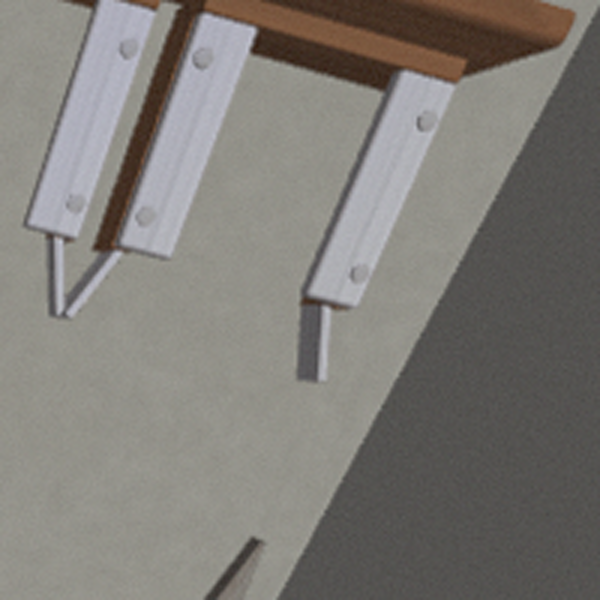

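View pics/w1b.png

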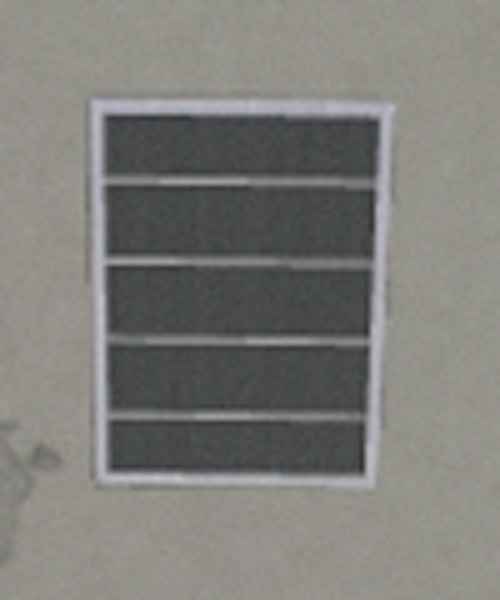

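```bash
python3 - <<'E'
from h import *
c=load('wrist1')
P=lambda u,v,z:ray(c,270+u/5,100+v/5,z)[:2]
q=np.array([P(*p,.015) for p in[(92,100),(392,103),(374,486),(97,484)]]);print(q.round(4),q.mean(0))
for e in(q[0]-q[3],q[1]-q[2]): print(np.degrees(np.arctan2(e[1],e[0])),np.linalg.norm(e))
e=q[0]-q[1];print(np.degrees(np.arctan2(-e[0],e[1])),np.linalg.norm(e))
A=lambda u,v,z:ray(c,420+u/3,v/3,z)[:2].round(4)
for n,p in dict(CR=[(27,227),(75,238)],RL=[(122,248),(172,257),(256,30),(200,12)],RR=[(308,295),(357,307),(455,85),(398,70)]).items():
  for z in(.024,.015): print(n,z,[A(*a,z).tolist() for a in p])
print('guides',A(66,312,.014),A(312,380,.014),A(299,378,.0),'plier tip',A(258,540,.005),ray(c,478,215,.008))
E
```

```text
[[ 0.5352  0.0145]
 [ 0.5566 -0.0557]
 [ 0.4626 -0.0838]
 [ 0.441  -0.0136]] [ 0.49885457 -0.03467083]
16.612037014151095 0.09825068686036174
16.62864668666565 0.09810946372008499
16.973782984123574 0.07343037941972487
CR 0.024 [[0.6312, -0.1261], [0.6332, -0.1452]]
CR 0.015 [[0.633, -0.1289], [0.635, -0.1485]]
RL 0.024 [[0.6354, -0.1639], [0.6382, -0.1837], [0.7159, -0.1775], [0.7148, -0.1557]]
RL 0.015 [[0.6373, -0.1677], [0.6402, -0.1879], [0.7198, -0.1815], [0.7187, -0.1592]]
RR 0.024 [[0.6417, -0.2406], [0.6436, -0.2611], [0.7221, -0.2552], [0.7201, -0.2328]]
RR 0.015 [[0.6438, -0.2463], [0.6457, -0.2673], [0.7262, -0.2612], [0.7241, -0.2382]]
guides [ 0.6089 -0.1572] [ 0.6151 -0.2652] [ 0.6163 -0.2689] plier tip [ 0.5476 -0.2834] [ 0.49178805 -0.26872191  0.008     ]
```

```bash
python3 -m inch '[[0,-0.1,-3,0,0,0,100],[0,0,-3.5,0,0,0,100],[0,0,-3.5,0,0,0,100],[0,0,-3.5,0,0,0,100],[0,0,-3,0,0,0,100],[0,0,-2,0,0,0,100],[0,0,-1.5,0,0,0,100],[0,0,0,0,0,0,100],[0,0,0,0,0,0,100]]'
python3 - <<'E'
from h import *
snap('wrist','wrist2');snap('side','side2')
a=cv2.imread('pics/side2.png'); cv2.imwrite('pics/side2c.png',cv2.resize(a[120:280,230:470],None,fx=3.3,fy=3.3,interpolation=2))
E
```

```text
time: 2.03
eef_pos: [0.4855, -0.0388, 0.0606]
tcp_rot: [-0.57, 0.57, -0.419, 0.418]
ft_force: [1.0, -0.8, 1.0]
opening: 0.999
```

View pics/wrist2.png

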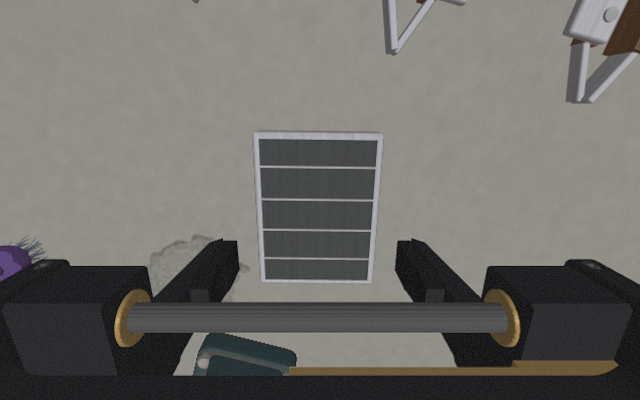

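View pics/side2c.png

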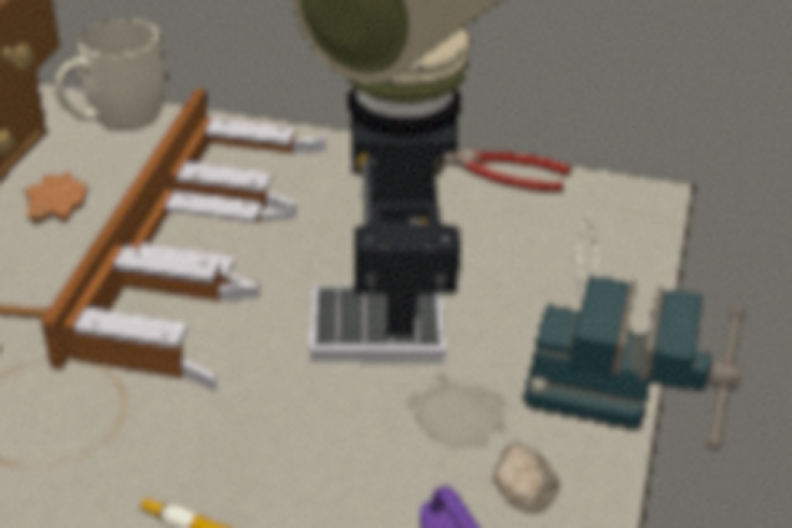

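```bash
python3 -m inch '[[0,0,-1.2,0,0,0,100],[0,0,-1.2,0,0,0,100],[0,0,-0.8,0,0,0,100],[0,0,-0.3,0,0,0,100],[0,0,0,0,0,0,100],[0,0,0,0,0,0,84],[0,0,0,0,0,0,82],[0,0,0,0,0,0,80],[0,0,0,0,0,0,80],[0,0,0,0,0,0,80],[0,0,0,0,0,0,80]]' 15
```

```text
time: 3.05
eef_pos: [0.4857, -0.039, 0.0263]
tcp_rot: [0.57, -0.569, 0.419, -0.42]
ft_force: [-1.1, 0.9, 6.2]
opening: 0.863
```

```bash
python3 -m inch '[[0.1,-0.5,0,0,0,-0.0139,80],[0.24,-1,0,0,0,-0.0139,80],[0.26,-1.1,0,0,0,-0.0139,80],[0.26,-1.1,0,0,0,-0.0139,80],[0.26,-1.1,0,0,0,-0.0139,80],[0.26,-1.1,0,0,0,-0.0139,80],[0.26,-1.1,0,0,0,-0.0139,80],[0.26,-1.1,0,0,0,-0.0139,80],[0.26,-1.1,0,0,0,-0.0139,80],[0.26,-1.1,0,0,0,-0.0139,80],[0.26,-1.1,0,0,0,-0.0139,80],[0.26,-1.1,0,0,0,-0.0139,80],[0.26,-1.1,0,0,0,-0.0139,80],[0.26,-1.1,0,0,0,-0.0139,80],[0.24,-1,0,0,0,-0.0139,80],[0.14,-0.7,0,0,0,-0.0139,80],[0,0,0,0,0,0,80],[0,0,0,0,0,0,80]]'
python3 - <<'E'
from h import *
c=snap('wrist','wrist3');snap('side','side3');snap('scene','scene3')
a=cv2.imread('pics/side3.png'); cv2.imwrite('pics/side3c.png',cv2.resize(a[120:240,230:430],None,fx=4,fy=4,interpolation=2))
E
```

```text
time: 4.55
eef_pos: [0.5244, -0.2039, 0.0264]
tcp_rot: [-0.519, 0.519, -0.479, 0.481]
ft_force: [0.1, -3.4, 4.5]
opening: 0.859
```

View pics/wrist3.png

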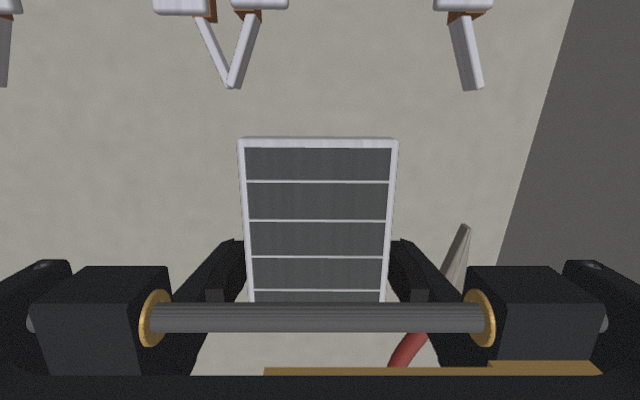

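View pics/scene3.png

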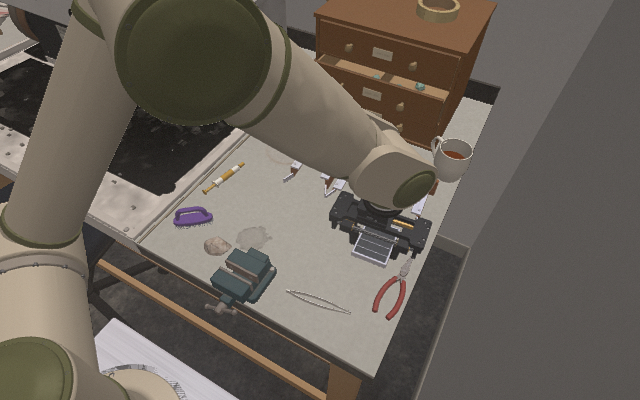

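```bash
python3 - <<'E'
from h import *
c=load('wrist3')
q=[ray(c,*p,.015)[:2] for p in[(238,139),(398,139)]]
g=[ray(c,*p,.014)[:2] for p in[(234,85),(474,86)]]
print(np.round(q,4),np.round(g,4), 'lipfront inner', ray(c,288,8,.024)[:2],ray(c,435,10,.024)[:2])
d=q[0]-q[1];print('yaw',np.degrees(np.arctan2(-d[0],d[1])));d=g[0]-g[1];print('bay yaw',np.degrees(np.arctan2(-d[0],d[1])),np.linalg.norm(d))
t=np.radians(4.2);x=np.array([np.cos(t),np.sin(t)]);y=np.array([-x[1],x[0]])
m=(g[0]+g[1])/2
for p in q: print('bay rel',(p-m)@x,(p-m)@y)
print('pliers left edge',ray(c,443,275,.008),ray(c,462,226,.008))
E
```

```text
[[ 0.5854 -0.1626]
 [ 0.5913 -0.2355]] [[ 0.6084 -0.1606]
 [ 0.6164 -0.2652]] lipfront inner [ 0.63667577 -0.18364774] [ 0.64051306 -0.23900356]
yaw 4.578065535155655
bay yaw 4.383718896181124 0.10491256278678462
bay rel -0.023234907892287188 0.05217581188702141
bay rel -0.022752255465253713 -0.020969035015808785
pliers left edge [ 0.5187277  -0.27480779  0.008     ] [ 0.54866346 -0.27860992  0.008     ]
```

```bash
python3 -m inch '[[0.36,-0.24,0,0,0,0,80],[0.35,-0.24,0,0,0,0,80],[0.35,-0.24,0,0,0,0,80],[0.5,-0.06,0,0,0,0,80],[0.5,-0.06,0,0,0,0,80],[0.5,-0.06,0,0,0,0,80],[0.5,-0.06,0,0,0,0,80],[0,0,0,0,0,0,80]]'
python3 - <<'E'
from h import *
c=snap('wrist','wrist4')
E
```

```text
time: 5.37
eef_pos: [0.5544, -0.212, 0.0262]
tcp_rot: [-0.519, 0.52, -0.48, 0.479]
ft_force: [-3.6, 0.4, 9.5]
opening: 0.857
```

View pics/wrist4.png

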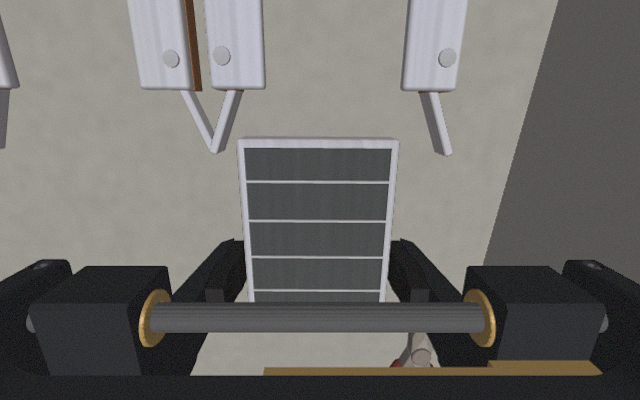

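```bash
python3 - <<'E'
from h import *
c=load('wrist4')
q=[ray(c,*p,.015)[:2] for p in[(238,139),(398,139)]]
g=[ray(c,*p,.014)[:2] for p in[(218,150),(446,152)]]
l=[ray(c,*p,.024)[:2] for p in[(265,88),(402,90)]]
t=np.radians(4.3);x=np.array([np.cos(t),np.sin(t)]);y=np.array([-x[1],x[0]])
for n,a in(('plate',q),('g',g),('l',l)):
  a=np.array(a);print(n,(a@x).round(4),(a@y).round(4),'mid',(a@y).mean(),np.degrees(np.arctan2(-(a[0]-a[1])[0],(a[0]-a[1])[1])))
E
```

```text
plate [0.6008 0.6013] [-0.2163 -0.2892] mid -0.2527411310765343 4.665299628611083
g [0.5957 0.5954] [-0.2063 -0.3124] mid -0.25935526749970317 4.164294743375213
l [0.6222 0.6217] [-0.2311 -0.2866] mid -0.25884023002115747 3.8845566007385472
```

```bash
python3 -m inch '[[0.415,-0.18,0,0,0,0,80],[0.415,-0.18,0,0,0,0,80],[0.415,-0.18,0,0,0,0,80],[0.5,0.038,0,0,0,0,80],[0.5,0.038,0,0,0,0,80],[0,0,0,0,0,0,80]]'
python3 - <<'E'
from h import *
c=snap('wrist','wrist5')
E
```

```text
time: 5.92
eef_pos: [0.577, -0.2167, 0.0262]
tcp_rot: [-0.519, 0.52, -0.48, 0.479]
ft_force: [-1.6, -0.5, 7.7]
opening: 0.859
```

View pics/wrist5.png

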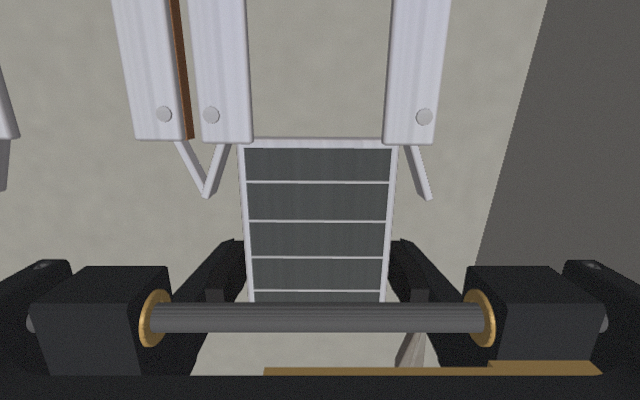

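```bash
python3 -m inch '[[0.5,0.038,0,0,0,0,80],[0.5,0.038,0,0,0,0,80],[0.5,0.038,0,0,0,0,80],[0.5,0.038,0,0,0,0,80],[0,0,0,0,0,0,80]]'
python3 - <<'E'
from h import *
c=snap('wrist','wrist6')
E
```

```text
time: 6.38
eef_pos: [0.597, -0.2152, 0.0262]
tcp_rot: [-0.519, 0.52, -0.48, 0.479]
ft_force: [-0.4, 0.2, 6.6]
opening: 0.861
```

View pics/wrist6.png

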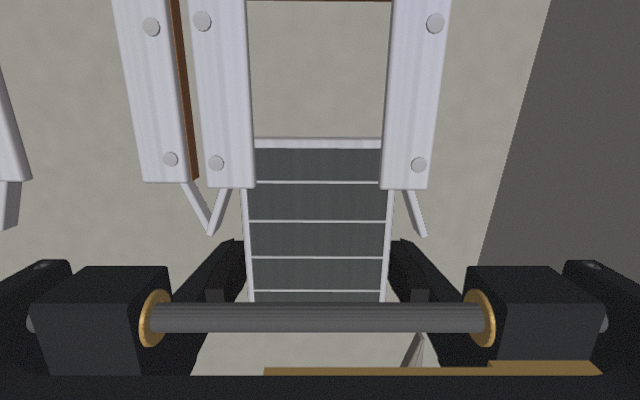

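```bash
python3 -m inch '[[0,0,0,0,0,0,90],[0,0,0,0,0,0,97],[0,0,0,0,0,0,100],[0,0,0,0,0,0,100],[0,0,0.5,0,0,0,100],[0,0,1.5,0,0,0,100],[0,0,3,0,0,0,100],[-1.5,-0.11,0,0,0,0,60],[-2,-0.15,0,0,0,0,30],[-1.68,-0.13,0,0,0,0,30],[0,0,0,0,0,0,30],[0,0,0,0,0,0,30]]'
python3 - <<'E'
from h import *
c=snap('wrist','wrist7')
E
```

```text
time: 7.43
eef_pos: [0.5452, -0.2198, 0.0763]
tcp_rot: [0.519, -0.519, 0.48, -0.48]
ft_force: [1.0, -0.1, -0.4]
opening: 0.648
```

View pics/wrist7.png

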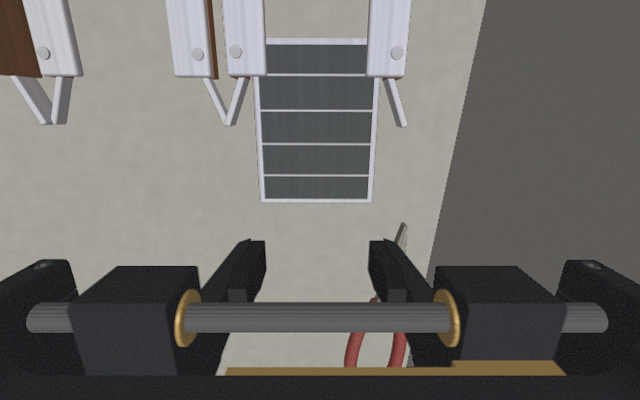

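```bash
python3 -m inch '[[0,0,0,0,0,0,30],[0,0,0,0,0,0,30],[0,0,0,0,0,0,30],[0,0,0,0,0,0,30],[0,0,0,0,0,0,30],[0,0,0,0,0,0,30],[0,0,-2,0,0,0,30],[0,0,-2,0,0,0,30],[0,0,-1,0,0,0,30],[0,0,0,0,0,0,30]]'
python3 - <<'E'
from h import *
c=snap('wrist','wrist8')
E
```

```text
time: 8.32
eef_pos: [0.5443, -0.2192, 0.0239]
tcp_rot: [-0.519, 0.52, -0.481, 0.479]
ft_force: [0.4, 0.6, -0.8]
opening: 0.302
```

View pics/wrist8.png

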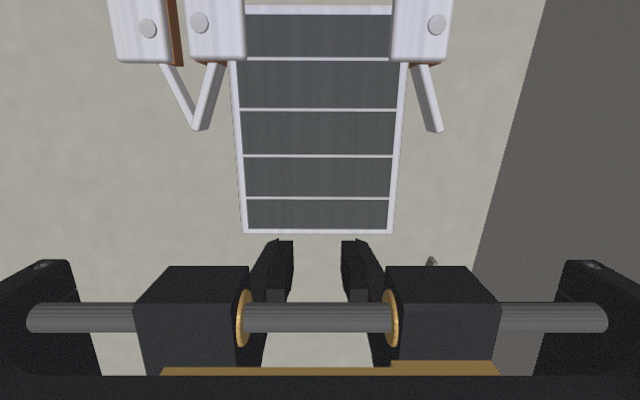

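```bash
python3 -m inch '[[0.4,0.03,0.1,0,0,0,30],[0.5,0.038,0,0,0,0,30],[0.5,0.038,0,0,0,0,30],[0.5,0.038,0,0,0,0,30],[0.5,0.038,0,0,0,0,30],[0.5,0.038,0,0,0,0,30],[0.5,0.038,0,0,0,0,30],[0.5,0.038,0,0,0,0,30],[0.5,0.038,0,0,0,0,30],[0.5,0.038,0,0,0,0,30],[0.5,0.038,0,0,0,0,30],[0.4,0.03,0,0,0,0,30],[0,0,0,0,0,0,30]]'
python3 - <<'E'
from h import *
c=snap('wrist','wrist9')
E
```

```text
time: 9.45
eef_pos: [0.604, -0.215, 0.0266]
tcp_rot: [0.52, -0.519, 0.479, -0.48]
ft_force: [-0.3, 0.6, -0.6]
opening: 0.296
```

View pics/wrist9.png

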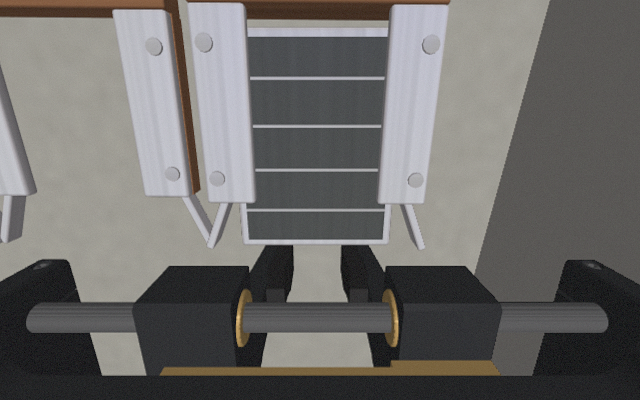

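```bash
python3 -m inch '[[0.2,0.015,0,0,0,0,30],[0.2,0.015,0,0,0,0,30],[0.1,0.007,0,0,0,0,30],[0,0,0,0,0,0,30]]'; python3 -m inch '[[0.15,0.01,0,0,0,0,30],[0,0,0,0,0,0,30]]';python3 -m inch '[[0.15,0.01,0,0,0,0,30],[0,0,0,0,0,0,30]]'
```

```text
time: 9.83
eef_pos: [0.6082, -0.2148, 0.0266]
tcp_rot: [0.519, -0.519, 0.48, -0.48]
ft_force: [-1.2, -0.0, 1.1]
opening: 0.297
time: 10.0
eef_pos: [0.6096, -0.2147, 0.0267]
tcp_rot: [0.519, -0.519, 0.48, -0.48]
ft_force: [-1.4, -0.2, -0.1]
opening: 0.296
time: 10.17
eef_pos: [0.6098, -0.2146, 0.0266]
tcp_rot: [-0.519, 0.52, -0.481, 0.479]
ft_force: [-9.2, 0.4, 4.6]
opening: 0.303
```

```bash
python3 -m inch '[[0.1,0.008,0,0,0,0,30],[0,0,0,0,0,0,30]]'
python3 - <<'E'
from h import *
c=snap('wrist','wrist10')
a=cv2.imread('pics/wrist10.png'); cv2.imwrite('pics/w10c.png',cv2.resize(a[0:260,180:460],None,fx=2.3,fy=2.3,interpolation=2))
E
```

```text
time: 10.33
eef_pos: [0.61, -0.2146, 0.0266]
tcp_rot: [-0.518, 0.521, -0.482, 0.478]
ft_force: [-14.8, -0.3, 7.9]
opening: 0.299
```

View pics/w10c.png

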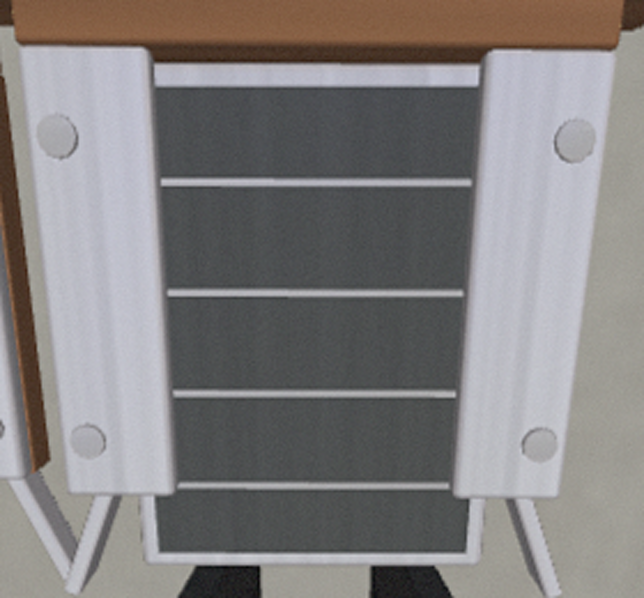

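```bash
python3 -m inch '[[-0.5,-0.04,0,0,0,0,30],[-1,-0.08,0,0,0,0,30],[0,0,2,0,0,0,30],[-1,0,3.5,0,0,0,30],[-1,0,3.5,0,0,0,30],[0,1,3,0,0,0,30],[0,0,0,0,0,0,30],[0,0,0,0,0,0,30]]'
python3 - <<'E'
from h import *
for n in('wrist','side','scene'): snap(n,n+'11')
a=cv2.imread('pics/side11.png'); cv2.imwrite('pics/side11c.png',cv2.resize(a[120:320,180:460],None,fx=2.8,fy=2.8,interpolation=2))
E
```

```text
time: 11.05
eef_pos: [0.5778, -0.2057, 0.1486]
tcp_rot: [0.52, -0.519, 0.478, -0.481]
ft_force: [-0.6, 0.1, -0.5]
opening: 0.3
```

View pics/wrist11.png

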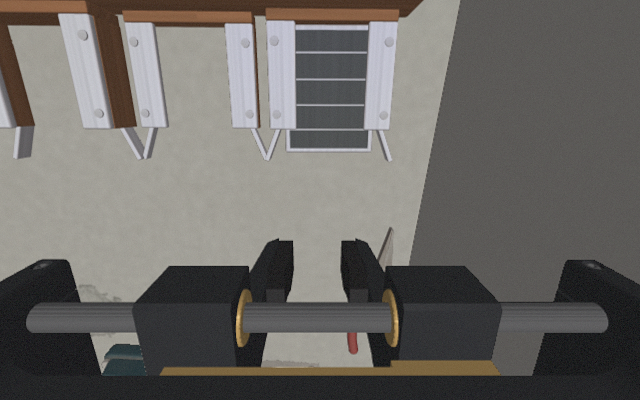

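View pics/side11c.png

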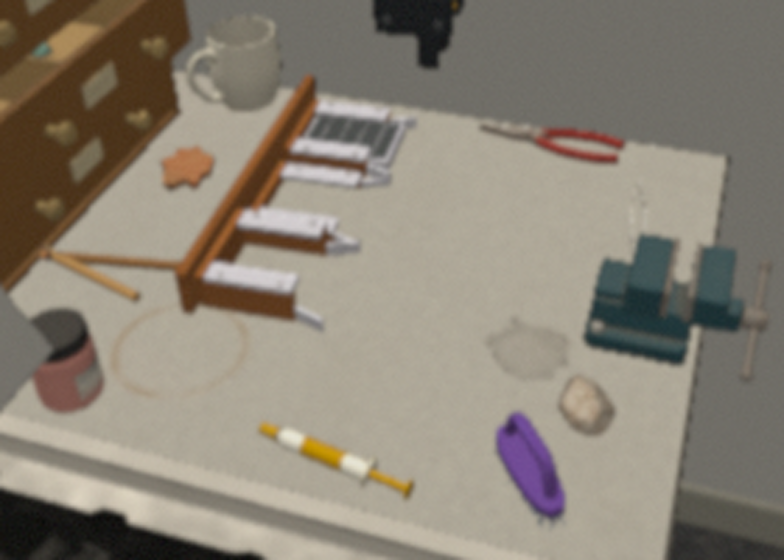

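View pics/scene11.png

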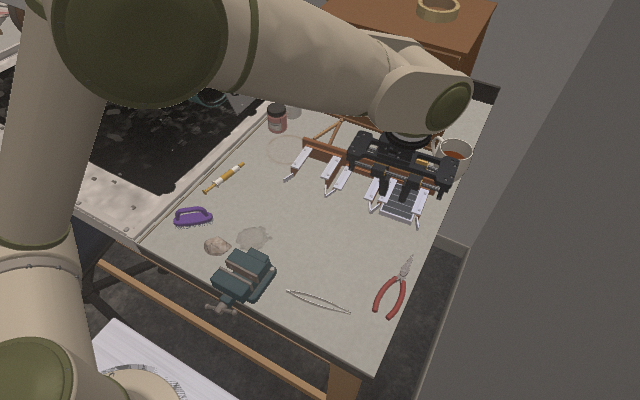

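```bash
python3 - <<'E'
from h import *
a=load('scene0')['image'].astype(int);b=load('scene11')['image'].astype(int)
for n,(u0,u1,v0,v1) in dict(pliers=(365,420,250,325),tweez=(280,355,285,318),rough=(200,235,232,258),brush=(170,215,202,232),syr=(198,248,155,198)).items():
    print(n,(np.abs(a-b)[v0:v1,u0:u1].max(2)>50).sum())
c=load('wrist11')
print('rear edge',ray(c,287,152,.015)[:2],ray(c,371,152,.015)[:2],'lip front inner',ray(c,294,127,.024)[:2],ray(c,366,129,.024)[:2])
workorder.hand_in()
E
```

```text
pliers 0
tweez 0
rough 0
brush 0
syr 0
rear edge [ 0.61652941 -0.17639447] [ 0.62248088 -0.25020186] lip front inner [ 0.63897233 -0.18191602] [ 0.64218507 -0.24165882]
the job is handed in; nothing more can be done
```

The lapping plate is in the middle-height bay, fully home against its back stop, and the job is handed in. That bay is the right-hand one of the three. I found it by comparing where each bay's lips would sit at the possible heights, and the wrist picture agreed.

I gripped the plate lightly by its sides and slid it flat on the worktop into the mouth, about 20 mm under the lips. Then I let go and pushed it the rest of the way from behind with the half-closed fingers. The arm took about 11 s in all.

- **Seating:** the push stopped at the back stop, with the force rising from 1 N to about 15 N and no further travel. The pictures show no gap at the stop. The plate stands out about 20–21 mm in front of the lips; 20 mm is nominal.
- **Plate kept flat:** I kept the tool at a constant height while gripping. The wrist read up to about 9.5 N upward on the tool during the slide, so it was pressing down slightly and not lifting.
- **Bystanders:** comparing the scene camera's first and last pictures, nothing changed around the brush, syringe, pliers, tweezers or stone.
- **Robot at hand-in:** it was clear of everything, with the TCP at about 0.15 m height.

No check failed. The repeated position readings agreed to within a few millimetres.

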